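Make up the parts trays for two board repairs

ROBOT

A 6-joint arm with a two-finger parallel gripper is mounted at the origin on the work surface. World frame = base frame: x ahead of the robot, y to its left, z up, the work surface at z = 0. Lengths are in m, angles in rad, forces in N, time in s.
With the tool pointing down it reaches from about 0.4 to 0.825 m from the base axis. Payload 7 kg.
Tool frame: the origin (TCP) lies on the mounting face of the last link; the fingertips stand 178 mm ahead of it and the grasp point (between the pads) lies 159 mm ahead of it; z points along the fingers, y is the line along which they close (so a half turn about z gives the same grasp; the last joint's range is limited). The gripper opens to 88 mm and grips with 3 to 60 N. Pads are 19 mm wide; open, the fingers measure 130 mm over their backs; the gripper's body (78 mm by 193 mm) begins 47 mm behind the grasp point.
Start: joints at [-0.948, 0.359, 0.012, 0, -1.224, -0.288], TCP at [0.222, -0.638, 0.405] pointing down, gripper open.
Joint ranges: [-3.07, 3.07], [-1.43, 2.12], [-1.02, 1.25], [-3.03, 1.67], [-3.05, -0], [-3.03, 3.03]. Speed limits (rad/s): [2.39, 2.39, 3.01, 3.14, 3.14, 3.14].

INTERFACE

Orientations are given as a unit quaternion [w, x, y, z].
In Python, from station import readout, vision, ctrl, finder gives the robot as it stands. The module is installed in compiled form; this text tells all that it offers.
- The arm moves only by the shell command python3 -m inch 'ROWS'. ROWS is JSON, a list of rows, each an object of numbers: "tx", "ty", "tz": the shift along the tool's x, y, z in cm; "wx", "wy", "wz": the turn, a rotation vector about the tool's x, y, z in degrees; "grip": the gripper command: -1 is fully open, 1 is shut, values between are in proportion. A call has 1 to 8 rows; each row is the pose to reach, as a shift and turn from the pose commanded when the call began, along the tool's axes at that moment; what a row does not reach only later rows make up. A row lasts 1/12 s, in which the tool goes at most 41.7 mm and 7.16 degrees, less where a joint would pass 70% of its speed; a pose out of reach is approached as far as the arm can. A call with a gripper value outside its range is refused whole. The fingers move at their own pace and stop on an object; the grip force is fixed at half the most. Time passes only in rows, so rows that repeat a pose let the fingers close. It gives the time, the measured TCP pose, the force, the opening and the grip force at its end, in the units of the state.
- readout.read_state(): the state, without advancing time (a new reading comes with each control period).
- vision.read_camera(name): name is "scene" or "top" or "wrist"; returns (picture, depth): 480x640x3 uint8, blue, green, red; 480x640 float32, m along the optical axis (not along the pixel's ray), 0 where there is no reading.
- vision.camera_model(name): a dict with "fx", "fy", "cx", "cy" (pixels), "R" (3x3) and "t" (3): a world point X has camera coordinates R X + t; the wrist camera has in their place "tool_from_camera" (4x4, takes a point from camera to tool coordinates, whose origin is the TCP and whose axes are the flange's). Camera axes: x right, y down, z forward; pixel columns grow to the right and rows downward; lengths in m; the calibration is good to about 2 mm. A picture is of the moment at which its call begins: read the wrist's pose just before it. camera_model takes no time and is no camera call.
- ctrl.hand_in(): hands the job in; it is judged then, once.
Trained networks look in the newest picture that a camera, given by its name, has taken for a name from the list of things; names that differ only in an ending like _2 or _b are one class to them, and where a whole thing is asked for, a point or a joint stands for the part that bears it (a point fixed in the world has none). Each returns a list of dicts, best first, with "confidence" (0 to 1); they miss things now and then, are a little off and sometimes report something else, mostly with a low value. They report only what shows in the picture. A call takes as long as a camera call.
- finder.spot_in(camera, query): "point" ([column, row] in pixels, amid what is visible of it).
- finder.silhouettes(camera, query): "pixels" (480x640 bool, what is visible of it) and "point" ([column, row] in pixels, amid what is visible of it).
- finder.mark_of(camera, query): "point" ([column, row] in pixels: a listed point, or the origin of a listed thing).
The state is a dict: "time": time; "joint_pos": joint angles; "joint_velocities": joint speeds; "tau": joint torques, N m; "tcp_pos": TCP position; "tcp_rot": TCP orientation; "wrist_force": force on the tool from outside, world axes, zero at the start; "ft_torque": the same for the moment, N m; "finger_gap": finger opening in m; "gripper_force": force on a finger pad.
Only numpy, scipy, OpenCV 4.12 (cv2) and the standard library are available. Lean on these libraries where they do the work, as an engineer would, in place of code of your own. Each camera call takes 0.05 s, during which the arm holds its last target. There are 200 camera calls.

TASK

Make up the parts kits for the two repairs: the tray with the rectangular power-supply board gets the transformer, the tall capacitor and the fan, and the tray with the round lamp board gets the heatsink and the short capacitor. Set each part down, without dropping it, upright on the floor of an empty compartment of its tray, well inside it and one part to a compartment; leave the two boards and the spare ring choke where they are.

Things in the scene. Friction and masses are not known exactly. Their poses are not given: they have to be found in the camera images.
- transformer_mid (a point): Mains transformer: a dark laminated steel core 20 mm (x) by 48 mm (y) through a coil wrapped in yellow tape that sticks out of the core on both sides, on a steel foot plate; standing, 38 mm (x) by 48 mm (y) by 40 mm high, about 0.2 kg. Grip it across x, on the coil's flat faces 38 mm apart (28 mm wide, from 5 to 35 mm above its foot); six short pins stand on top. The point is its centre, 20 mm above its foot; z up. It starts on the blue mat, whose top is 2 mm above the table.
- fan_mid (a point): Small black box fan lying flat with the blades up, 40 mm (x) by 40 mm (y) by 28 mm high, about 45 g, solid sides. The point is its centre, 14 mm above its underside; z up. It starts on the blue mat, whose top is 2 mm above the table.
- heatsink_mid (a point): Bare aluminium heatsink, fins upwards (seven fins running along y), 40 mm (x) by 45 mm (y) by 30 mm high, about 75 g. Grip it across x, on the outer fins' faces 40 mm apart. The point is its centre, 15 mm above its underside; z up. It starts on the blue mat, whose top is 2 mm above the table.
- tall_capacitor_mid (a point): The bigger of two black round capacitors: a standing can of 30 mm diameter and 50 mm height, two 5 mm pins on top, about 55 g. The point is the can's centre, 25 mm above its foot; z up. It starts on the blue mat, whose top is 2 mm above the table.
- short_capacitor_mid (a point): The smaller of two black round capacitors: a standing can of 22 mm diameter and 30 mm height, two 5 mm pins on top, about 20 g. The point is the can's centre, 15 mm above its foot; z up. It starts on the blue mat, whose top is 2 mm above the table.
- supply_tray: Shallow grey plastic job tray, fixed to the mat, 184 mm (its x) by 214 mm (its y), all walls and ribs 11 mm high and 4 mm thick, floor 3 mm thick. Origin at the centre of its underside, z up. On its -x side (turned towards the robot) lies a row of three empty compartments, each 76 mm (x) by 66 mm (y) inside, centres at x = -50 mm, y = -70, 0 and +70 mm; on its +x side one bay, 96 by 206 mm inside, which holds the rectangular green power-supply board.
- lamp_tray: Shallow grey plastic job tray, fixed to the mat, 184 mm (its x) by 214 mm (its y), all walls and ribs 11 mm high and 4 mm thick, floor 3 mm thick. Origin at the centre of its underside, z up. On its -x side (turned towards the robot) lies a row of three empty compartments, each 76 mm (x) by 66 mm (y) inside, centres at x = -50 mm, y = -70, 0 and +70 mm; on its +x side one bay, 96 by 206 mm inside, which holds the round white lamp board.
- supply_board: Rectangular green circuit board, 76 by 150 mm, 3 mm thick, with an upright aluminium plate (23 mm high in all) and a terminal block; lies loose in the bay of the power-supply tray. Origin at the centre of its underside.
- lamp_board: Round white LED board of 84 mm diameter, 3 mm thick (11 mm at its middle terminal), with rings of small yellow LEDs; lies loose in the bay of the lamp tray. Origin at the centre of its underside.
- choke_mid (a point): Spare ring choke: a copper-wound ring of about 39 mm diameter and 16 mm height lying on the mat among the stock, wanted for neither kit. The point is its centre, 8 mm above its underside.

How it is judged:
By the outcome, as a careful person would: the job done as asked, in the order asked, and still so for the second after the job is handed in, with the robot touching nothing.
It also fails if it takes over 115 s, if anything falls off the work surface, if the arm or the gripper's body presses on something with over 40 N, if the wrist force passes 120 N, or if a joint passes its speed limit or range.

## Working session

There is one attempt and no reset: what is moved stays moved. The work goes in short steps, Python scripts to look and compute and a shell command to move; the robot and the scene stay as the last step left them, time stands still between calls to the robot, and variables do not carry over. Pictures are saved under pics/ and viewed, at most 14 in all, crops included, and the job is handed in when it is done.

```bash
mkdir -p pics; cat > h.py <<'E'
import numpy as np, cv2
from station import readout, vision, ctrl, finder
from scipy.spatial.transform import Rotation as Ro
def state():
    s=readout.read_state(); q=s["tcp_rot"]; return s,Ro.from_quat([q[1],q[2],q[3],q[0]]).as_matrix(),np.array(s["tcp_pos"])
def cloud(cam,depth,R=None,p=None):
    m=vision.camera_model(cam); v,u=np.mgrid[0:480,0:640]
    P=np.stack([(u-m["cx"])/m["fx"]*depth,(v-m["cy"])/m["fy"]*depth,depth],-1)
    if "R" in m: return (P-np.array(m["t"]))@np.array(m["R"])
    T=np.array(m["tool_from_camera"]); return (P@T[:3,:3].T+T[:3,3])@R.T+p
E
python3 - <<'E'
from h import *
for c in ("top","scene"):
    im,d=vision.read_camera(c); cv2.imwrite(f"pics/{c}0.png",im); np.save(c+"d.npy",d)
    C=cloud(c,d)
    for n in ["transformer_mid","fan_mid","heatsink_mid","tall_capacitor_mid","short_capacitor_mid","supply_tray","lamp_tray","supply_board","lamp_board","choke_mid"]:
        for r in finder.silhouettes(c,n)[:2]:
            m=r["pixels"]&(d>0); 
            if m.sum()<5: continue
            Q=C[m]; zt=np.percentile(Q[:,2],95); t=Q[Q[:,2]>zt-.012]
            rect=cv2.minAreaRect(t[:,:2].astype(np.float32)*1000)
            print(c,n,round(r["confidence"],2),np.round(r["point"]),"z",zt.round(4),"med",np.median(t,0).round(3),"rect",[np.round(x,1) for x in rect])
s,R,p=state(); print(s["time"],p,R.round(3))
E
```

```text
top transformer_mid 0.67 [359. 229.] z 0.0441 med [ 0.557 -0.061  0.041] rect [array([558. , -60.8]), array([47.7, 38.4]), np.float64(65.8)]
top heatsink_mid 0.62 [355. 174.] z 0.0334 med [ 0.662 -0.053  0.03 ] rect [array([661.7, -53.4]), array([44.8, 41.3]), np.float64(68.0)]
top tall_capacitor_mid 0.76 [276. 285.] z 0.0549 med [0.452 0.075 0.053] rect [array([452.1,  75. ]), array([28.2, 28.3]), np.float64(1.7)]
top tall_capacitor_mid 0.2 [360. 300.] z 0.0315 med [ 0.438 -0.072  0.028] rect [array([438.9, -71.5]), array([44.4, 43. ]), np.float64(73.6)]
top short_capacitor_mid 0.7 [283. 163.] z 0.035 med [0.673 0.066 0.032] rect [array([673.7,  67. ]), array([21.5, 19.4]), np.float64(1.4)]
top supply_tray 0.68 [148. 237.] z 0.0139 med [0.541 0.305 0.006] rect [array([569.1, 293.4]), array([218.2, 186.7]), np.float64(83.6)]
top lamp_tray 0.69 [490. 249.] z 0.0138 med [ 0.524 -0.308  0.006] rect [array([ 538.1, -306.3]), array([216.2, 186.5]), np.float64(87.8)]
top supply_board 0.77 [165. 198.] z 0.0247 med [0.623 0.311 0.02 ] rect [array([602. , 271.6]), array([138.9,  67.2]), np.fl
[... 1494 characters left out ...]
 array([218., 197.]), np.float64(88.3)]
scene lamp_tray 0.57 [354. 237.] z 0.0195 med [0.563 0.057 0.016] rect [array([561.1,  57.4]), array([36.6, 36.1]), np.float64(56.1)]
scene supply_board 0.93 [460. 205.] z 0.025 med [0.633 0.31  0.02 ] rect [array([606.6, 273.8]), array([132.8,  70.8]), np.float64(85.0)]
scene lamp_board 0.72 [174. 350.] z 0.0113 med [ 0.582 -0.306  0.008] rect [array([ 579.9, -305.4]), array([81.6, 82.8]), np.float64(24.3)]
scene choke_mid 0.84 [353. 236.] z 0.0195 med [0.563 0.056 0.016] rect [array([561.5,  56.7]), array([35.7, 34.6]), np.float64(56.5)]
1.1 [ 0.22175266 -0.6374942   0.40466625] [[-0.944 -0.329  0.   ]
 [-0.329  0.944  0.   ]
 [-0.     0.    -1.   ]]
```

View pics/top0.png

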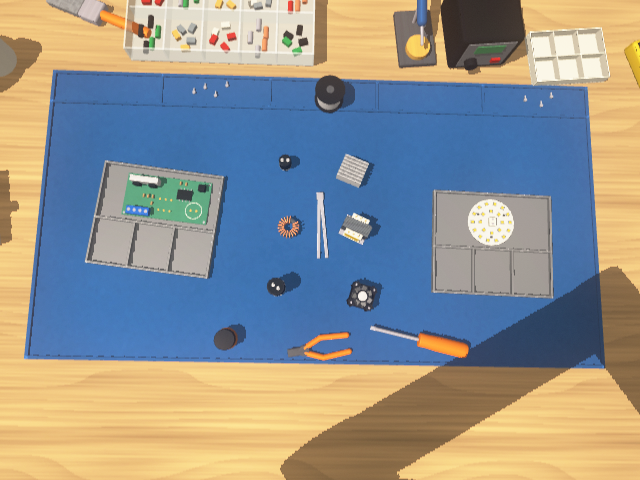

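View pics/scene0.png

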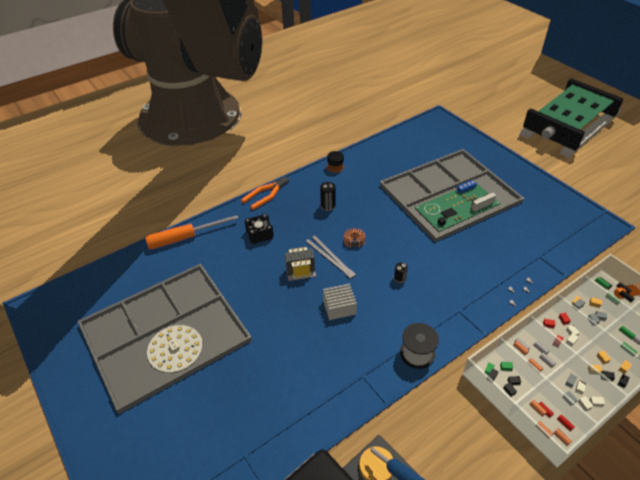

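The top view shows the supply tray at left (155,220) and the lamp tray at right (492,245). The stock parts are between them: short capacitor (285,162), heatsink (353,170), transformer (357,228), choke (288,227), tall capacitor (276,287) and fan (362,296). The scene view agrees. I'm moving above the stock, with the tool's yaw set to the transformer's.

```bash
python3 -m inch '[{"tx":-51.9,"ty":49.4,"wz":-46.6},{"tx":-51.9,"ty":49.4,"wz":-46.6},{"tx":-51.9,"ty":49.4,"wz":-46.6},{"tx":-51.9,"ty":49.4,"wz":-46.6},{"tx":-51.9,"ty":49.4,"wz":-46.6},{"tx":-51.9,"ty":49.4,"wz":-46.6},{"tx":-51.9,"ty":49.4,"wz":-46.6},{"tx":-51.9,"ty":49.4,"wz":-46.6}]'
cat >> h.py <<'E'
def go(x,y,z=None,yaw=None):
    "print the tool-axis shift (cm) and wz (deg) to a world TCP goal; yaw = world heading of tool y, deg"
    s,R,p=state(); g=np.array([x,y,p[2] if z is None else z]); d=R.T@(g-p)*100
    cur=np.degrees(np.arctan2(R[1,1],R[0,1])); w=0 if yaw is None else -((yaw-cur+90)%180-90)
    print("t",round(s["time"],2),"pos",p.round(4),"yaw",cur.round(1),"tilt",R[:,2].round(3),"shift",d.round(2),"wz",round(w,1),"gap",round(s["finger_gap"],4),"F",np.round(s["wrist_force"],1),"j",np.round(s["joint_pos"],2))
E
python3 -c "
from h import *
go(.54,-.02,.40,155.8)
C=cloud('top',np.load('topd.npy')); print('spool',C[93,330],C[80:105,320:340,2].max())"
```

```text
t 1.1 pos [ 0.2218 -0.6375  0.4047] yaw 109.2 tilt [ 0.  0. -1.] shift [-50.35  47.86   0.47] wz -46.6 gap 0.0877 F [-0.5  0.3 -0.3] j [-0.95  0.36  0.01 -0.   -1.22 -0.29]
spool [ 0.79633257 -0.01066865  0.04449027] 0.050558491012711586$[0]: bad value
```

```bash
python3 -m inch '[{"tx":-4,"ty":3.8,"tz":0,"wx":0,"wy":0,"wz":-6,"grip":-1}]'; python3 -m inch '[{"tx":-20,"ty":19,"wz":-40,"grip":-1},{"tx":-20,"ty":19,"wz":-40,"grip":-1},{"tx":-20,"ty":19,"wz":-40,"grip":-1},{"tx":-20,"ty":19,"wz":-40,"grip":-1},{"tx":-20,"ty":19,"wz":-40,"grip":-1},{"tx":-20,"ty":19,"wz":-40,"grip":-1},{"tx":-20,"ty":19,"wz":-40,"grip":-1},{"tx":-20,"ty":19,"wz":-40,"grip":-1}]'; python3 -c "
from h import *
go(.54,-.02,.40,155.8)"
```

```text
time: 1.18
tcp_pos: [0.2392, -0.6038, 0.4032]
tcp_rot: [-0.001, -0.216, 0.977, 0.0]
wrist_force: [2.0, 0.3, -0.2]
finger_gap: 0.0876
gripper_force: 0.0
t 1.18 pos [ 0.2392 -0.6038  0.4032] yaw 114.9 tilt [-0.002  0.    -1.   ] shift [-51.86  40.29   0.27] wz -40.9 gap 0.0876 F [ 2.   0.3 -0.2] j [-0.89  0.32 -0.05  0.   -1.2  -0.24]$[0]: bad value
```

```bash
python3 -m inch '[{"tx":-30,"ty":23.3,"tz":0,"wx":0,"wy":0,"wz":-41,"grip":-1},{"tx":-30,"ty":23.3,"tz":0,"wx":0,"wy":0,"wz":-41,"grip":-1},{"tx":-30,"ty":23.3,"tz":0,"wx":0,"wy":0,"wz":-41,"grip":-1},{"tx":-30,"ty":23.3,"tz":0,"wx":0,"wy":0,"wz":-41,"grip":-1},{"tx":-30,"ty":23.3,"tz":0,"wx":0,"wy":0,"wz":-41,"grip":-1},{"tx":-30,"ty":23.3,"tz":0,"wx":0,"wy":0,"wz":-41,"grip":-1},{"tx":-30,"ty":23.3,"tz":0,"wx":0,"wy":0,"wz":-41,"grip":-1},{"tx":-30,"ty":23.3,"tz":0,"wx":0,"wy":0,"wz":-41,"grip":-1}]'; python3 -c "
from h import *
go(.54,-.02,.40,155.8)"
```

```text
time: 1.85
tcp_pos: [0.3924, -0.3016, 0.4051]
tcp_rot: [0.0, -0.546, 0.838, -0.0]
wrist_force: [0.8, -1.9, 0.8]
finger_gap: 0.087
gripper_force: 0.0
t 1.85 pos [ 0.3924 -0.3016  0.4051] yaw 156.2 tilt [ 0.001 -0.    -1.   ] shift [-31.72  -2.14   0.51] wz 0.4 gap 0.087 F [ 0.8 -1.9  0.8] j [-0.26  0.06 -0.37  0.   -1.14 -0.16]
```

```bash
python3 -m inch '[{"tx":-31.7,"ty":-2.1,"tz":0,"wx":0,"wy":0,"wz":0.4,"grip":-0.5},{"tx":-31.7,"ty":-2.1,"tz":0,"wx":0,"wy":0,"wz":0.4,"grip":-0.5},{"tx":-31.7,"ty":-2.1,"tz":0,"wx":0,"wy":0,"wz":0.4,"grip":-0.5},{"tx":-31.7,"ty":-2.1,"tz":0,"wx":0,"wy":0,"wz":0.4,"grip":-0.5},{"tx":-31.7,"ty":-2.1,"tz":0,"wx":0,"wy":0,"wz":0.4,"grip":-0.5},{"tx":-31.7,"ty":-2.1,"tz":0,"wx":0,"wy":0,"wz":0.4,"grip":-0.5},{"tx":-31.7,"ty":-2.1,"tz":0,"wx":0,"wy":0,"wz":0.4,"grip":-0.5},{"tx":-31.7,"ty":-2.1,"tz":0,"wx":0,"wy":0,"wz":0.4,"grip":-0.5}]'; python3 - <<'E'
from h import *
print(vision.camera_model("wrist"))
s,R,p=state(); im,d=vision.read_camera("wrist"); cv2.imwrite("pics/w0.png",im)
C=cloud("wrist",d,R,p)
for n in ["transformer_mid","fan_mid","heatsink_mid","tall_capacitor_mid","short_capacitor_mid","choke_mid"]:
    for r in finder.silhouettes("wrist",n)[:1]:
        m=r["pixels"]&(d>0); Q=C[m]; zt=np.percentile(Q[:,2],95); t=Q[Q[:,2]>zt-.012]
        rect=cv2.minAreaRect(t[:,:2].astype(np.float32)*1000)
        print(n,round(r["confidence"],2),np.round(r["point"]),"z",zt.round(4),"med",np.median(t,0).round(3),"rect",[np.round(x,1) for x in rect])
go(.56,-.061,.25,155.8)
E
```

```text
time: 2.52
tcp_pos: [0.5406, -0.0187, 0.4049]
tcp_rot: [0.001, -0.544, 0.839, -0.0]
wrist_force: [0.5, -0.9, 0.4]
finger_gap: 0.0656
gripper_force: 0.0
{'fx': 391.0237557161949, 'fy': 391.0237557161949, 'cx': 319.39934291891285, 'cy': 238.66024705947146, 'tool_from_camera': array([[-3.76225251e-04, -9.50803408e-01, -3.09794670e-01,
         8.35619178e-02],
       [ 9.99999903e-01, -2.86233350e-04, -3.35943706e-04,
         4.55524064e-04],
       [ 2.30742855e-04, -3.09794766e-01,  9.50803423e-01,
         2.03534248e-02],
       [ 0.00000000e+00,  0.00000000e+00,  0.00000000e+00,
         1.00000000e+00]])}
transformer_mid 0.67 [283. 174.] z 0.0427 med [ 0.559 -0.06   0.041] rect [array([560.3, -59.4]), array([48.4, 38.1]), np.float64(65.0)]
fan_mid 0.73 [397. 107.] z 0.0304 med [ 0.442 -0.071  0.028] rect [array([442.2, -70.5]), array([44.3, 45.2]), np.float64(73.1)]
heatsink_mid 0.93 [188. 220.] z 0.0323 med [ 0.664 -0.054  0.028] rect [array([664.3, -52.4]), array([45.1, 41.1]), np.float64(68.5)]
tall_capacitor_mid 0.89 [438. 257.] z 0.0531 med [0.455 0.074 0.052] rect [array([454.7,  75.7]), array([28.9, 29. ]), np.float64(70.3)]
short_capacitor_mid 0.28 [165.  19.] z 0.013 med [ 0.599 -0.214  0.005] rect [array([ 584.9, -204.2]), array([ 46.1, 134.6]), np.float64(66.4)]
choke_mid 0.67 [336. 280.] z 0.0188 med [0.56  0.057 0.017] rect [array([559.9,  57.9]), array([35.3, 37.5]), np.float64(72.0)]
t 2.87 pos [ 0.5389 -0.0227  0.4048] yaw 155.7 tilt [ 0.  0. -1.] shift [ 2.63 -3.5  15.48] wz -0.1 gap 0.0656 F [0.  0.7 1.1] j [ 0.32  0.14 -0.29 -0.   -1.15 -0.74]
```

View pics/w0.png

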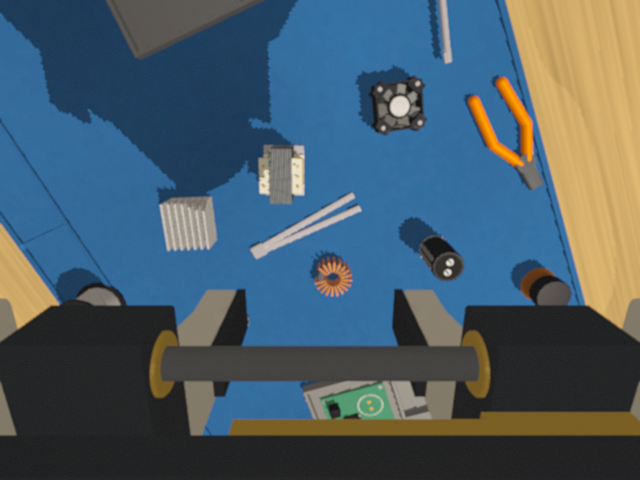

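The wrist view shows the transformer at (283,174), heatsink (188,222), fan (398,106), tall capacitor (440,258) and choke (333,277). Positions agree with the fixed cameras within about 3 mm. Next I descend on the transformer and grip it.

```bash
python3 -m inch '[{"tx":2.6,"ty":-3.5,"tz":3,"wx":0,"wy":0,"wz":0,"grip":-0.5},{"tx":2.6,"ty":-3.5,"tz":7,"wx":0,"wy":0,"wz":0,"grip":-0.5},{"tx":2.6,"ty":-3.5,"tz":11,"wx":0,"wy":0,"wz":0,"grip":-0.5},{"tx":2.6,"ty":-3.5,"tz":15,"wx":0,"wy":0,"wz":0,"grip":-0.5},{"tx":2.6,"ty":-3.5,"tz":18,"wx":0,"wy":0,"wz":0,"grip":-0.5},{"tx":2.6,"ty":-3.5,"tz":20.5,"wx":0,"wy":0,"wz":0,"grip":-0.5},{"tx":2.6,"ty":-3.5,"tz":21.3,"wx":0,"wy":0,"wz":0,"grip":-0.5},{"tx":2.6,"ty":-3.5,"tz":21.3,"wx":0,"wy":0,"wz":0,"grip":-0.5}]'; python3 -m inch '[{"tx":0,"ty":0,"tz":0,"wx":0,"wy":0,"wz":0,"grip":-0.5},{"tx":0,"ty":0,"tz":0,"wx":0,"wy":0,"wz":0,"grip":1},{"tx":0,"ty":0,"tz":0,"wx":0,"wy":0,"wz":0,"grip":1},{"tx":0,"ty":0,"tz":0,"wx":0,"wy":0,"wz":0,"grip":1},{"tx":0,"ty":0,"tz":0,"wx":0,"wy":0,"wz":0,"grip":1},{"tx":0,"ty":0,"tz":0,"wx":0,"wy":0,"wz":0,"grip":1},{"tx":0,"ty":0,"tz":0,"wx":0,"wy":0,"wz":0,"grip":1},{"tx":0,"ty":0,"tz":0,"wx":0,"wy":0,"wz":0,"grip":1}]'; python3 -c "
from h import *
go(.510,.2313,.29,173.6)"
```

```text
time: 3.53
tcp_pos: [0.5596, -0.061, 0.19]
tcp_rot: [-0.002, -0.542, 0.84, 0.001]
wrist_force: [0.2, 0.3, 0.5]
finger_gap: 0.0657
gripper_force: 0.0
time: 4.2
tcp_pos: [0.5608, -0.0598, 0.1924]
tcp_rot: [0.0, -0.543, 0.84, -0.0]
wrist_force: [-2.2, 1.1, 6.3]
finger_gap: 0.0376
gripper_force: 30.0
t 4.2 pos [ 0.5608 -0.0598  0.1924] yaw 155.8 tilt [ 0.001  0.    -1.   ] shift [-24.48  16.56  -9.76] wz -17.8 gap 0.0376 F [-2.2  1.1  6.3] j [ 0.24  0.41 -0.48  0.   -0.68 -0.66]
```

```bash
python3 -m inch '[{"tx":0,"ty":0,"tz":-4,"wx":0,"wy":0,"wz":0,"grip":1},{"tx":0,"ty":0,"tz":-8,"wx":0,"wy":0,"wz":0,"grip":1},{"tx":-3,"ty":2,"tz":-9.8,"wx":0,"wy":0,"wz":-5,"grip":1},{"tx":-24.5,"ty":16.6,"tz":-9.8,"wx":0,"wy":0,"wz":-17.8,"grip":1},{"tx":-24.5,"ty":16.6,"tz":-9.8,"wx":0,"wy":0,"wz":-17.8,"grip":1},{"tx":-24.5,"ty":16.6,"tz":-9.8,"wx":0,"wy":0,"wz":-17.8,"grip":1},{"tx":-24.5,"ty":16.6,"tz":-9.8,"wx":0,"wy":0,"wz":-17.8,"grip":1},{"tx":-24.5,"ty":16.6,"tz":-9.8,"wx":0,"wy":0,"wz":-17.8,"grip":1}]';python3 - <<'E'
from h import *
for c in ("top","scene"):
  C=cloud(c,np.load(c+"d.npy"))
  for (x,y) in ((.568,.295),(.537,-.306)):
    m=(abs(C[...,0]-x)<.13)&(abs(C[...,1]-y)<.14)&(C[...,2]>.0095)&(C[...,2]<.0155)
    r=cv2.minAreaRect(C[m][:,:2].astype(np.float32)*1000); print(c,m.sum(),r)
go(.510,.2313,.29,173.6)
E
```

```text
time: 4.87
tcp_pos: [0.5176, 0.1824, 0.2897]
tcp_rot: [-0.0, -0.666, 0.746, 0.0]
wrist_force: [0.5, -0.7, -2.4]
finger_gap: 0.0377
gripper_force: 30.0
top 2425 ((568.055419921875, 292.1802673339844), (215.31520080566406, 184.4904022216797), 83.69445037841797)
top 2099 ((538.1287231445312, -306.64215087890625), (215.90960693359375, 184.2736053466797), 88.38084411621094)
scene 1707 ((570.5148315429688, 291.88519287109375), (218.2501678466797, 187.48928833007812), 83.37519073486328)
scene 2374 ((540.2946166992188, -306.3520202636719), (214.04673767089844, 187.89083862304688), 88.41407012939453)
t 4.87 pos [0.5176 0.1824 0.2897] yaw 173.6 tilt [-0.  0. -1.] shift [-4.77  1.3  -0.03] wz -0.0 gap 0.0377 F [ 0.5 -0.7 -2.4] j [ 0.7   0.26 -0.42 -0.   -0.89 -0.81]
```

```bash
python3 -m inch '[{"tx":-4.6,"ty":1.1,"tz":0,"wx":0,"wy":0,"wz":0,"grip":1},{"tx":-4.6,"ty":1.1,"tz":0,"wx":0,"wy":0,"wz":0,"grip":1},{"tx":-4.6,"ty":1.1,"tz":3,"wx":0,"wy":0,"wz":0,"grip":1},{"tx":-4.6,"ty":1.1,"tz":6,"wx":0,"wy":0,"wz":0,"grip":1},{"tx":-4.6,"ty":1.1,"tz":8,"wx":0,"wy":0,"wz":0,"grip":1},{"tx":-4.6,"ty":1.1,"tz":8.9,"wx":0,"wy":0,"wz":0,"grip":1},{"tx":-4.6,"ty":1.1,"tz":9,"wx":0,"wy":0,"wz":0,"grip":1},{"tx":-4.6,"ty":1.1,"tz":9,"wx":0,"wy":0,"wz":0,"grip":1}]';python3 - <<'E'
from h import *
go(.512,.2295,.1954,173.6)
E
```

```text
time: 5.53
tcp_pos: [0.513, 0.2277, 0.1997]
tcp_rot: [-0.0, -0.666, 0.746, -0.0]
wrist_force: [0.3, 0.3, -2.1]
finger_gap: 0.0379
gripper_force: 30.0
t 5.53 pos [0.513  0.2277 0.1997] yaw 173.6 tilt [-0.    -0.001 -1.   ] shift [-0.16  0.12  0.43] wz -0.0 gap 0.0379 F [ 0.3  0.3 -2.1] j [ 0.77  0.39 -0.48  0.   -0.7  -0.88]
```

```bash
python3 -m inch '[{"tx":-0.1,"ty":0.1,"tz":0.2,"wx":0,"wy":0,"wz":0,"grip":1},{"tx":-0.1,"ty":0.1,"tz":0.3,"wx":0,"wy":0,"wz":0,"grip":1},{"tx":-0.1,"ty":0.1,"tz":0.35,"wx":0,"wy":0,"wz":0,"grip":1},{"tx":-0.1,"ty":0.1,"tz":0.4,"wx":0,"wy":0,"wz":0,"grip":1},{"tx":-0.1,"ty":0.1,"tz":0.4,"wx":0,"wy":0,"wz":0,"grip":1},{"tx":-0.1,"ty":0.1,"tz":0.4,"wx":0,"wy":0,"wz":0,"grip":1}]'
```

```text
time: 6.03
tcp_pos: [0.512, 0.2288, 0.196]
tcp_rot: [0.0, -0.666, 0.746, 0.0]
wrist_force: [0.2, -0.1, -2.3]
finger_gap: 0.0378
gripper_force: 30.0
```

```bash
python3 -m inch '[{"tx":0,"ty":0,"tz":0.05,"wx":0,"wy":0,"wz":0,"grip":1},{"tx":0,"ty":0,"tz":0.1,"wx":0,"wy":0,"wz":0,"grip":1},{"tx":0,"ty":0,"tz":0.1,"wx":0,"wy":0,"wz":0,"grip":1},{"tx":0,"ty":0,"tz":0.1,"wx":0,"wy":0,"wz":0,"grip":1}]'
```

```text
time: 6.37
tcp_pos: [0.512, 0.2289, 0.1954]
tcp_rot: [0.0, -0.667, 0.745, -0.0]
wrist_force: [-2.8, -0.9, 6.5]
finger_gap: 0.0378
gripper_force: 30.0
```

```bash
python3 -m inch '[{"tx":0,"ty":0,"tz":0,"wx":0,"wy":0,"wz":0,"grip":-0.4},{"tx":0,"ty":0,"tz":0,"wx":0,"wy":0,"wz":0,"grip":-0.4},{"tx":0,"ty":0,"tz":0,"wx":0,"wy":0,"wz":0,"grip":-0.4},{"tx":0,"ty":0,"tz":0,"wx":0,"wy":0,"wz":0,"grip":-0.4},{"tx":0,"ty":0,"tz":-1.5,"wx":0,"wy":0,"wz":0,"grip":-0.4},{"tx":0,"ty":0,"tz":-5,"wx":0,"wy":0,"wz":0,"grip":-0.4},{"tx":0,"ty":0,"tz":-9,"wx":0,"wy":0,"wz":0,"grip":-0.4},{"tx":2,"ty":0.5,"tz":-10,"wx":0,"wy":0,"wz":0,"grip":-0.4}]'; python3 -m inch '[{"tx":13.9,"ty":3.5,"tz":0,"wx":0,"wy":0,"wz":0,"grip":-0.4},{"tx":13.9,"ty":3.5,"tz":0,"wx":0,"wy":0,"wz":0,"grip":-0.4},{"tx":13.9,"ty":3.5,"tz":0,"wx":0,"wy":0,"wz":0,"grip":-0.4},{"tx":13.9,"ty":3.5,"tz":0,"wx":0,"wy":0,"wz":0,"grip":-0.4},{"tx":13.9,"ty":3.5,"tz":0,"wx":0,"wy":0,"wz":0,"grip":-0.4}]'; python3 - <<'E'
from h import *
go(.455,.075,.200,173.6)
im,d=vision.read_camera("top"); C=cloud("top",d); cv2.imwrite("pics/t1.png",im)
for n in ["transformer_mid","tall_capacitor_mid"]:
    for r in finder.silhouettes("top",n)[:1]:
        m=r["pixels"]&(d>0); Q=C[m]; zt=np.percentile(Q[:,2],95); t=Q[Q[:,2]>zt-.012]
        print(n,r["confidence"],zt,cv2.minAreaRect(t[:,:2].astype(np.float32)*1000))
E
```

```text
time: 7.03
tcp_pos: [0.5074, 0.2124, 0.3003]
tcp_rot: [0.004, -0.668, 0.745, -0.001]
wrist_force: [2.6, 1.0, 0.8]
finger_gap: 0.0613
gripper_force: 0.0
time: 7.45
tcp_pos: [0.4523, 0.0721, 0.2947]
tcp_rot: [-0.0, -0.665, 0.746, 0.0]
wrist_force: [-0.6, 0.3, -0.5]
finger_gap: 0.0614
gripper_force: 0.0
t 7.45 pos [0.4523 0.0721 0.2947] yaw 173.4 tilt [-0.001 -0.    -1.   ] shift [-0.32 -0.24  9.47] wz -0.2 gap 0.0614 F [-0.6  0.3 -0.5] j [ 0.59  0.11 -0.6  -0.   -0.86 -0.7 ]
tall_capacitor_mid 0.2 0.013600550426895874 ((539.4425048828125, -306.6793212890625), (216.59988403320312, 186.9833221435547), 88.33686828613281)
```

```bash
python3 -m inch '[{"tx":-0.2,"ty":-0.1,"tz":3,"wx":0,"wy":0,"wz":0,"grip":-0.4},{"tx":-0.2,"ty":-0.1,"tz":6,"wx":0,"wy":0,"wz":0,"grip":-0.4},{"tx":-0.2,"ty":-0.1,"tz":8.5,"wx":0,"wy":0,"wz":0,"grip":-0.4},{"tx":-0.2,"ty":-0.1,"tz":9.3,"wx":0,"wy":0,"wz":0,"grip":-0.4},{"tx":-0.2,"ty":-0.1,"tz":9.3,"wx":0,"wy":0,"wz":0,"grip":-0.4},{"tx":-0.2,"ty":-0.1,"tz":9.3,"wx":0,"wy":0,"wz":0,"grip":-0.4},{"tx":-0.2,"ty":-0.1,"tz":9.3,"wx":0,"wy":0,"wz":0,"grip":-0.4}]';  python3 -m inch '[{"tx":0,"ty":0,"tz":0,"wx":0,"wy":0,"wz":0,"grip":1},{"tx":0,"ty":0,"tz":0,"wx":0,"wy":0,"wz":0,"grip":1},{"tx":0,"ty":0,"tz":0,"wx":0,"wy":0,"wz":0,"grip":1},{"tx":0,"ty":0,"tz":0,"wx":0,"wy":0,"wz":0,"grip":1},{"tx":0,"ty":0,"tz":0,"wx":0,"wy":0,"wz":0,"grip":1},{"tx":0,"ty":0,"tz":0,"wx":0,"wy":0,"wz":0,"grip":1},{"tx":0,"ty":0,"tz":0,"wx":0,"wy":0,"wz":0,"grip":1}]';python3 - <<'E'
from h import *
go(.5198,.299,.31,173.6)
E
```

```text
time: 8.18
tcp_pos: [0.4565, 0.0779, 0.2028]
tcp_rot: [0.001, -0.667, 0.745, -0.0]
wrist_force: [0.6, -0.1, -0.0]
finger_gap: 0.061
gripper_force: 0.0
time: 8.77
tcp_pos: [0.4557, 0.0772, 0.2019]
tcp_rot: [0.0, -0.666, 0.746, -0.0]
wrist_force: [-1.4, 0.3, 4.6]
finger_gap: 0.0298
gripper_force: 30.0
t 8.77 pos [0.4557 0.0772 0.2019] yaw 173.6 tilt [ 0.  0. -1.] shift [-22.76  -3.9  -10.8 ] wz -0.0 gap 0.0298 F [-1.4  0.3  4.6] j [ 0.6   0.26 -0.7   0.   -0.61 -0.71]
```

View pics/t1.png

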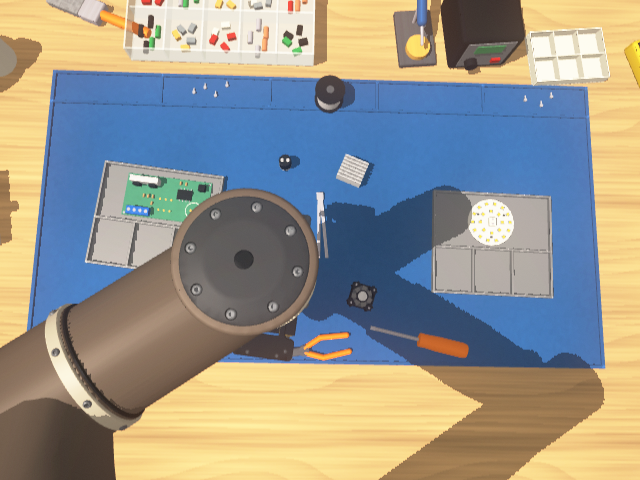

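The arm hides the trays in this top view. The transformer has left its old spot at (357,228), and the other parts are undisturbed. The tall capacitor is gripped (gap 29.8 mm), so I'm moving it to the middle compartment.

```bash
python3 -m inch '[{"tx":0,"ty":0,"tz":-4,"wx":0,"wy":0,"wz":0,"grip":1},{"tx":0,"ty":0,"tz":-8,"wx":0,"wy":0,"wz":0,"grip":1},{"tx":-4,"ty":-0.7,"tz":-10.5,"wx":0,"wy":0,"wz":0,"grip":1},{"tx":-8,"ty":-1.4,"tz":-10.5,"wx":0,"wy":0,"wz":0,"grip":1},{"tx":-12,"ty":-2.1,"tz":-10.5,"wx":0,"wy":0,"wz":0,"grip":1},{"tx":-16,"ty":-2.8,"tz":-10.5,"wx":0,"wy":0,"wz":0,"grip":1},{"tx":-20,"ty":-3.5,"tz":-10.5,"wx":0,"wy":0,"wz":0,"grip":1},{"tx":-22.8,"ty":-3.9,"tz":-10.5,"wx":0,"wy":0,"wz":0,"grip":1}]';  python3 -m inch '[{"tx":0,"ty":0,"tz":0,"wx":0,"wy":0,"wz":0,"grip":1},{"tx":0,"ty":0,"tz":3,"wx":0,"wy":0,"wz":0,"grip":1},{"tx":0,"ty":0,"tz":6,"wx":0,"wy":0,"wz":0,"grip":1},{"tx":0,"ty":0,"tz":8,"wx":0,"wy":0,"wz":0,"grip":1},{"tx":0,"ty":0,"tz":9.2,"wx":0,"wy":0,"wz":0,"grip":1},{"tx":0,"ty":0,"tz":9.7,"wx":0,"wy":0,"wz":0,"grip":1},{"tx":0,"ty":0,"tz":9.7,"wx":0,"wy":0,"wz":0,"grip":1},{"tx":0,"ty":0,"tz":9.7,"wx":0,"wy":0,"wz":0,"grip":1}]';python3 - <<'E'
from h import *
go(.5198,.299,.2049,173.6)
E
```

```text
time: 9.43
tcp_pos: [0.5206, 0.3025, 0.3065]
tcp_rot: [0.0, -0.667, 0.745, -0.0]
wrist_force: [1.8, -0.3, -0.1]
finger_gap: 0.0297
gripper_force: 30.0
time: 10.1
tcp_pos: [0.5201, 0.2995, 0.2099]
tcp_rot: [0.0, -0.666, 0.746, -0.0]
wrist_force: [0.0, 0.6, 0.6]
finger_gap: 0.0297
gripper_force: 30.0
t 10.1 pos [0.5201 0.2995 0.2099] yaw 173.6 tilt [ 0. -0. -1.] shift [0.05 0.03 0.5 ] wz -0.0 gap 0.0297 F [0.  0.6 0.6] j [ 0.85  0.43 -0.38  0.   -0.76 -0.96]
```

```bash
python3 -m inch '[{"tx":0,"ty":0,"tz":0.2,"wx":0,"wy":0,"wz":0,"grip":1},{"tx":0,"ty":0,"tz":0.35,"wx":0,"wy":0,"wz":0,"grip":1},{"tx":0,"ty":0,"tz":0.42,"wx":0,"wy":0,"wz":0,"grip":1},{"tx":0,"ty":0,"tz":0.48,"wx":0,"wy":0,"wz":0,"grip":1},{"tx":0,"ty":0,"tz":0.52,"wx":0,"wy":0,"wz":0,"grip":1},{"tx":0,"ty":0,"tz":0.54,"wx":0,"wy":0,"wz":0,"grip":1},{"tx":0,"ty":0,"tz":0.54,"wx":0,"wy":0,"wz":0,"grip":1}]'
```

```text
time: 10.68
tcp_pos: [0.5199, 0.2995, 0.205]
tcp_rot: [0.0, -0.667, 0.745, -0.0]
wrist_force: [-0.9, -0.1, 5.1]
finger_gap: 0.0294
gripper_force: 30.0
```

```bash
python3 -m inch '[{"tx":0,"ty":0,"tz":0,"wx":0,"wy":0,"wz":0,"grip":-0.4},{"tx":0,"ty":0,"tz":0,"wx":0,"wy":0,"wz":0,"grip":-0.4},{"tx":0,"ty":0,"tz":0,"wx":0,"wy":0,"wz":0,"grip":-0.4},{"tx":0,"ty":0,"tz":0,"wx":0,"wy":0,"wz":0,"grip":-0.4},{"tx":0,"ty":0,"tz":-1.5,"wx":0,"wy":0,"wz":0,"grip":-0.4},{"tx":0,"ty":0,"tz":-5,"wx":0,"wy":0,"wz":0,"grip":-0.4},{"tx":0,"ty":0,"tz":-9,"wx":0,"wy":0,"wz":0,"grip":-0.4},{"tx":4,"ty":0.4,"tz":-10.5,"wx":0,"wy":0,"wz":0,"grip":-0.4}]'; python3 -m inch '[{"tx":29.7,"ty":2.7,"tz":0,"wx":0,"wy":0,"wz":10.6,"grip":-0.4},{"tx":29.7,"ty":2.7,"tz":0,"wx":0,"wy":0,"wz":10.6,"grip":-0.4},{"tx":29.7,"ty":2.7,"tz":0,"wx":0,"wy":0,"wz":10.6,"grip":-0.4},{"tx":29.7,"ty":2.7,"tz":0,"wx":0,"wy":0,"wz":10.6,"grip":-0.4},{"tx":29.7,"ty":2.7,"tz":0,"wx":0,"wy":0,"wz":10.6,"grip":-0.4},{"tx":29.7,"ty":2.7,"tz":0,"wx":0,"wy":0,"wz":10.6,"grip":-0.4},{"tx":29.7,"ty":2.7,"tz":0,"wx":0,"wy":0,"wz":10.6,"grip":-0.4},{"tx":29.7,"ty":2.7,"tz":0,"wx":0,"wy":0,"wz":10.6,"grip":-0.4}]'; python3 - <<'E'
from h import *
go(.442,-.071,.192,163.1)
im,d=vision.read_camera("top"); C=cloud("top",d); cv2.imwrite("pics/t2.png",im[140:320,60:260])
for n in ["transformer_mid","tall_capacitor_mid"]:
    for r in finder.silhouettes("top",n)[:1]:
        m=r["pixels"]&(d>0); Q=C[m]; zt=np.percentile(Q[:,2],95); t=Q[Q[:,2]>zt-.012]
        print(n,r["confidence"],zt,cv2.minAreaRect(t[:,:2].astype(np.float32)*1000))
E
```

```text
time: 11.35
tcp_pos: [0.5144, 0.2659, 0.3139]
tcp_rot: [0.004, -0.668, 0.744, -0.001]
wrist_force: [2.8, 0.7, 1.8]
finger_gap: 0.061
gripper_force: 0.0
time: 12.02
tcp_pos: [0.4493, -0.0351, 0.3087]
tcp_rot: [-0.001, -0.593, 0.805, 0.0]
wrist_force: [-0.2, 0.5, -0.5]
finger_gap: 0.0614
gripper_force: 0.0
t 12.02 pos [ 0.4493 -0.0351  0.3087] yaw 162.8 tilt [-0.001 -0.    -1.   ] shift [ 3.64 -0.38 11.67] wz -0.3 gap 0.0614 F [-0.2  0.5 -0.5] j [ 0.36  0.08 -0.6  -0.   -0.9  -0.66]
transformer_mid 0.96 0.04714407007259908 ((509.4718322753906, 227.24693298339844), (48.59065628051758, 38.012237548828125), 82.89990997314453)
tall_capacitor_mid 0.77 0.057583772629580796 ((517.0000610351562, 296.9288635253906), (28.589763641357422, 29.23993492126465), 5.035652160644531)
```

View pics/t2.png

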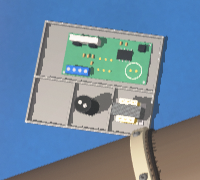

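Both parts stand upright and within 2 mm of the centre of their compartments, with the transformer at (128,108) and the tall capacitor at (88,105) in the crop. Next is the fan.

```bash
python3 -m inch '[{"tx":3.6,"ty":-0.3,"tz":1,"wx":0,"wy":0,"wz":0,"grip":-0.4},{"tx":3.6,"ty":-0.3,"tz":4,"wx":0,"wy":0,"wz":0,"grip":-0.4},{"tx":3.6,"ty":-0.3,"tz":8,"wx":0,"wy":0,"wz":0,"grip":-0.4},{"tx":3.6,"ty":-0.3,"tz":10.5,"wx":0,"wy":0,"wz":0,"grip":-0.4},{"tx":3.6,"ty":-0.3,"tz":11.5,"wx":0,"wy":0,"wz":0,"grip":-0.4},{"tx":3.6,"ty":-0.3,"tz":11.5,"wx":0,"wy":0,"wz":0,"grip":-0.4},{"tx":3.6,"ty":-0.3,"tz":11.5,"wx":0,"wy":0,"wz":0,"grip":-0.4}]'; python3 - <<'E'
from h import *
go(.442,-.071,.192,163.1)
E
python3 -m inch '[{"tx":0,"ty":0,"tz":0,"wx":0,"wy":0,"wz":0,"grip":1},{"tx":0,"ty":0,"tz":0,"wx":0,"wy":0,"wz":0,"grip":1},{"tx":0,"ty":0,"tz":0,"wx":0,"wy":0,"wz":0,"grip":1},{"tx":0,"ty":0,"tz":0,"wx":0,"wy":0,"wz":0,"grip":1},{"tx":0,"ty":0,"tz":0,"wx":0,"wy":0,"wz":0,"grip":1},{"tx":0,"ty":0,"tz":0,"wx":0,"wy":0,"wz":0,"grip":1}]';python3 - <<'E'
from h import *
go(.5276,.3685,.31,173.6)
E
```

```text
time: 12.75
tcp_pos: [0.4445, -0.0654, 0.1935]
tcp_rot: [-0.001, -0.595, 0.804, 0.0]
wrist_force: [0.6, 1.2, 0.1]
finger_gap: 0.0616
gripper_force: 0.0
t 12.75 pos [ 0.4445 -0.0654  0.1935] yaw 163.1 tilt [-0.002 -0.001 -1.   ] shift [0.61 0.07 0.15] wz -0.0 gap 0.0616 F [0.6 1.2 0.1] j [ 0.3   0.26 -0.73  0.   -0.58 -0.59]
time: 13.25
tcp_pos: [0.4443, -0.066, 0.1947]
tcp_rot: [0.001, -0.595, 0.804, -0.0]
wrist_force: [-2.1, 2.4, 7.0]
finger_gap: 0.0399
gripper_force: 30.0
t 13.25 pos [ 0.4443 -0.066   0.1947] yaw 163.0 tilt [ 0.002  0.    -1.   ] shift [-44.     4.73 -11.5 ] wz -10.6 gap 0.0399 F [-2.1  2.4  7. ] j [ 0.29  0.25 -0.73 -0.   -0.58 -0.59]
```

```bash
python3 -m inch '[{"tx":0,"ty":0,"tz":-4,"wx":0,"wy":0,"wz":0,"grip":1},{"tx":0,"ty":0,"tz":-8,"wx":0,"wy":0,"wz":0,"grip":1},{"tx":-3,"ty":0.3,"tz":-11,"wx":0,"wy":0,"wz":-2,"grip":1},{"tx":-7,"ty":0.7,"tz":-11.5,"wx":0,"wy":0,"wz":-6,"grip":1},{"tx":-11,"ty":1.2,"tz":-11.5,"wx":0,"wy":0,"wz":-10.6,"grip":1},{"tx":-15,"ty":1.6,"tz":-11.5,"wx":0,"wy":0,"wz":-10.6,"grip":1},{"tx":-19,"ty":2,"tz":-11.5,"wx":0,"wy":0,"wz":-10.6,"grip":1},{"tx":-23,"ty":2.4,"tz":-11.5,"wx":0,"wy":0,"wz":-10.6,"grip":1}]'; python3 - <<'E'
from h import *
go(.5282,.374,.31,173.6)
E
```

```text
time: 13.92
tcp_pos: [0.4881, 0.1625, 0.3095]
tcp_rot: [0.001, -0.666, 0.746, 0.0]
wrist_force: [0.3, -0.6, 0.2]
finger_gap: 0.0399
gripper_force: 30.0
t 13.92 pos [0.4881 0.1625 0.3095] yaw 173.6 tilt [ 0.001  0.001 -1.   ] shift [-21.46  -1.62  -0.03] wz -0.0 gap 0.0399 F [ 0.3 -0.6  0.2] j [ 0.7   0.18 -0.47 -0.   -0.92 -0.82]
```

```bash
python3 -m inch '[{"tx":-21.3,"ty":-1.6,"tz":0,"wx":0,"wy":0,"wz":0,"grip":1},{"tx":-21.3,"ty":-1.6,"tz":0,"wx":0,"wy":0,"wz":0,"grip":1},{"tx":-21.3,"ty":-1.6,"tz":0,"wx":0,"wy":0,"wz":0,"grip":1},{"tx":-21.3,"ty":-1.6,"tz":0,"wx":0,"wy":0,"wz":0,"grip":1},{"tx":-21.3,"ty":-1.6,"tz":0,"wx":0,"wy":0,"wz":0,"grip":1},{"tx":-21.3,"ty":-1.6,"tz":0,"wx":0,"wy":0,"wz":0,"grip":1},{"tx":-21.3,"ty":-1.6,"tz":1,"wx":0,"wy":0,"wz":0,"grip":1},{"tx":-21.3,"ty":-1.6,"tz":4,"wx":0,"wy":0,"wz":0,"grip":1}]'; python3 -m inch '[{"tx":0,"ty":0,"tz":2,"wx":0,"wy":0,"wz":0,"grip":1},{"tx":0,"ty":0,"tz":4,"wx":0,"wy":0,"wz":0,"grip":1},{"tx":0,"ty":0,"tz":5.8,"wx":0,"wy":0,"wz":0,"grip":1},{"tx":0,"ty":0,"tz":6.5,"wx":0,"wy":0,"wz":0,"grip":1},{"tx":0,"ty":0,"tz":6.7,"wx":0,"wy":0,"wz":0,"grip":1},{"tx":0,"ty":0,"tz":6.7,"wx":0,"wy":0,"wz":0,"grip":1},{"tx":0,"ty":0,"tz":6.7,"wx":0,"wy":0,"wz":0,"grip":1}]'; python3 - <<'E'
from h import *
go(.5282,.374,.1977,173.6)
E
```

```text
time: 14.58
tcp_pos: [0.5289, 0.372, 0.2719]
tcp_rot: [0.003, -0.667, 0.745, 0.0]
wrist_force: [0.7, 1.0, -0.2]
finger_gap: 0.0396
gripper_force: 30.0
time: 15.17
tcp_pos: [0.5284, 0.3706, 0.2029]
tcp_rot: [0.001, -0.666, 0.746, 0.0]
wrist_force: [-0.3, 0.1, -0.4]
finger_gap: 0.0398
gripper_force: 30.0
t 15.17 pos [0.5284 0.3706 0.2029] yaw 173.6 tilt [ 0.001  0.001 -1.   ] shift [-0.34  0.06  0.52] wz -0.0 gap 0.0398 F [-0.3  0.1 -0.4] j [ 0.91  0.49 -0.28  0.   -0.79 -1.03]
```

```bash
python3 -m inch '[{"tx":-0.3,"ty":0,"tz":0.2,"wx":0,"wy":0,"wz":0,"grip":1},{"tx":-0.3,"ty":0,"tz":0.32,"wx":0,"wy":0,"wz":0,"grip":1},{"tx":-0.3,"ty":0,"tz":0.42,"wx":0,"wy":0,"wz":0,"grip":1},{"tx":-0.3,"ty":0,"tz":0.48,"wx":0,"wy":0,"wz":0,"grip":1},{"tx":-0.3,"ty":0,"tz":0.52,"wx":0,"wy":0,"wz":0,"grip":1},{"tx":-0.3,"ty":0,"tz":0.55,"wx":0,"wy":0,"wz":0,"grip":1},{"tx":-0.3,"ty":0,"tz":0.55,"wx":0,"wy":0,"wz":0,"grip":1}]'
```

```text
time: 15.75
tcp_pos: [0.5284, 0.3738, 0.1977]
tcp_rot: [0.001, -0.667, 0.745, -0.0]
wrist_force: [-2.7, -0.2, 9.0]
finger_gap: 0.0395
gripper_force: 30.0
```

```bash
python3 -m inch '[{"tx":0,"ty":0,"tz":0,"wx":0,"wy":0,"wz":0,"grip":-0.4},{"tx":0,"ty":0,"tz":0,"wx":0,"wy":0,"wz":0,"grip":-0.4},{"tx":0,"ty":0,"tz":0,"wx":0,"wy":0,"wz":0,"grip":-0.4},{"tx":0,"ty":0,"tz":0,"wx":0,"wy":0,"wz":0,"grip":-0.4},{"tx":0,"ty":0,"tz":-1.5,"wx":0,"wy":0,"wz":0,"grip":-0.4},{"tx":0,"ty":0,"tz":-5,"wx":0,"wy":0,"wz":0,"grip":-0.4},{"tx":0,"ty":0,"tz":-9,"wx":0,"wy":0,"wz":0,"grip":-0.4},{"tx":4,"ty":-1.8,"tz":-11,"wx":0,"wy":0,"wz":0,"grip":-0.4}]'; python3 -m inch '[{"tx":30,"ty":-13.4,"tz":0,"wx":0,"wy":0,"wz":15.2,"grip":-0.4},{"tx":30,"ty":-13.4,"tz":0,"wx":0,"wy":0,"wz":15.2,"grip":-0.4},{"tx":30,"ty":-13.4,"tz":0,"wx":0,"wy":0,"wz":15.2,"grip":-0.4},{"tx":30,"ty":-13.4,"tz":0,"wx":0,"wy":0,"wz":15.2,"grip":-0.4},{"tx":30,"ty":-13.4,"tz":0,"wx":0,"wy":0,"wz":15.2,"grip":-0.4},{"tx":30,"ty":-13.4,"tz":0,"wx":0,"wy":0,"wz":15.2,"grip":-0.4},{"tx":30,"ty":-13.4,"tz":0,"wx":0,"wy":0,"wz":15.2,"grip":-0.4},{"tx":30,"ty":-13.4,"tz":0,"wx":0,"wy":0,"wz":15.2,"grip":-0.4}]'; python3 - <<'E'
from h import *
go(.664,-.053,.31,158.4)
E
```

```text
time: 16.42
tcp_pos: [0.5404, 0.342, 0.3084]
tcp_rot: [0.003, -0.668, 0.744, -0.0]
wrist_force: [2.2, 0.2, 0.7]
finger_gap: 0.0612
gripper_force: 0.0
time: 17.08
tcp_pos: [0.6399, 0.022, 0.3036]
tcp_rot: [-0.0, -0.562, 0.827, -0.0]
wrist_force: [1.3, 1.3, 0.0]
finger_gap: 0.0611
gripper_force: 0.0
t 17.08 pos [0.6399 0.022  0.3036] yaw 158.4 tilt [-0. -0. -1.] shift [ 6.08 -5.   -0.64] wz -0.0 gap 0.0611 F [1.3 1.3 0. ] j [ 0.34  0.38 -0.2   0.   -0.99 -0.72]
```

```bash
python3 -m inch '[{"tx":6.1,"ty":-5,"tz":0,"wx":0,"wy":0,"wz":0,"grip":-0.4},{"tx":6.1,"ty":-5,"tz":0,"wx":0,"wy":0,"wz":0,"grip":-0.4},{"tx":6.1,"ty":-5,"tz":0,"wx":0,"wy":0,"wz":0,"grip":-0.4},{"tx":6.1,"ty":-5,"tz":0,"wx":0,"wy":0,"wz":0,"grip":-0.4},{"tx":6.1,"ty":-5,"tz":0,"wx":0,"wy":0,"wz":0,"grip":-0.4}]'; python3 - <<'E'
from h import *
s,R,p=state(); im,d=vision.read_camera("wrist")
C=cloud("wrist",d,R,p)
r=finder.silhouettes("wrist","heatsink_mid")
for r in r[:1]:
    m=r["pixels"]&(d>0); Q=C[m]; zt=np.percentile(Q[:,2],95); t=Q[Q[:,2]>zt-.012]
    print(r["confidence"],zt,cv2.minAreaRect(t[:,:2].astype(np.float32)*1000))
go(.664,-.053,.192,158.4)
im,d=vision.read_camera("top"); C=cloud("top",d); cv2.imwrite("pics/t3.png",im[140:320,60:260])
for n in ["fan_mid"]:
    for r in finder.silhouettes("top",n)[:1]:
        m=r["pixels"]&(d>0); Q=C[m]; zt=np.percentile(Q[:,2],95); t=Q[Q[:,2]>zt-.012]
        print(n,r["confidence"],zt,cv2.minAreaRect(t[:,:2].astype(np.float32)*1000))
E
```

```text
time: 17.5
tcp_pos: [0.6635, -0.051, 0.3031]
tcp_rot: [-0.0, -0.561, 0.827, 0.0]
wrist_force: [0.4, -0.0, -0.6]
finger_gap: 0.0613
gripper_force: 0.0
0.73 0.03224655412897871 ((663.9879760742188, -53.53684997558594), (43.240966796875, 39.945068359375), 68.69965362548828)
t 17.6 pos [ 0.6634 -0.0498  0.3036] yaw 158.4 tilt [-0.  0. -1.] shift [ 0.28 -0.17 11.16] wz 0.0 gap 0.0617 F [-0.3  0.  -0.3] j [ 0.22  0.42 -0.14 -0.   -1.01 -0.59]
```

View pics/t3.png

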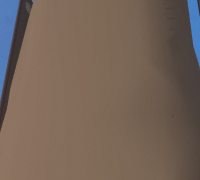

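The arm hides the supply tray in this crop, but the wrist camera confirms the heatsink at (0.664, -0.0535). I'm descending on it.

```bash
python3 -m inch '[{"tx":0.3,"ty":-0.15,"tz":3,"wx":0,"wy":0,"wz":0,"grip":-0.4},{"tx":0.3,"ty":-0.15,"tz":7,"wx":0,"wy":0,"wz":0,"grip":-0.4},{"tx":0.3,"ty":-0.15,"tz":10,"wx":0,"wy":0,"wz":0,"grip":-0.4},{"tx":0.3,"ty":-0.15,"tz":11,"wx":0,"wy":0,"wz":0,"grip":-0.4},{"tx":0.3,"ty":-0.15,"tz":11,"wx":0,"wy":0,"wz":0,"grip":-0.4},{"tx":0.3,"ty":-0.15,"tz":11,"wx":0,"wy":0,"wz":0,"grip":-0.4},{"tx":0.3,"ty":-0.15,"tz":11,"wx":0,"wy":0,"wz":0,"grip":-0.4}]'; 
python3 -m inch '[{"tx":0,"ty":0,"tz":0,"wx":0,"wy":0,"wz":0,"grip":1},{"tx":0,"ty":0,"tz":0,"wx":0,"wy":0,"wz":0,"grip":1},{"tx":0,"ty":0,"tz":0,"wx":0,"wy":0,"wz":0,"grip":1},{"tx":0,"ty":0,"tz":0,"wx":0,"wy":0,"wz":0,"grip":1},{"tx":0,"ty":0,"tz":0,"wx":0,"wy":0,"wz":0,"grip":1},{"tx":0,"ty":0,"tz":0,"wx":0,"wy":0,"wz":0,"grip":1}]';python3 - <<'E'
from h import *
go(.4915,-.234,.30,178.2)
E
```

```text
time: 18.28
tcp_pos: [0.665, -0.0535, 0.1959]
tcp_rot: [0.001, -0.562, 0.827, -0.001]
wrist_force: [0.1, -0.2, -0.2]
finger_gap: 0.0615
gripper_force: 0.0
time: 18.78
tcp_pos: [0.6641, -0.054, 0.1945]
tcp_rot: [0.0, -0.562, 0.827, -0.0]
wrist_force: [-2.3, 1.5, 6.6]
finger_gap: 0.0395
gripper_force: 30.0
t 18.78 pos [ 0.6641 -0.054   0.1945] yaw 158.4 tilt [ 0.001  0.    -1.   ] shift [ 23.09   9.41 -10.57] wz -19.8 gap 0.0395 F [-2.3  1.5  6.6] j [ 0.21  0.53 -0.24  0.   -0.8  -0.59]
```

```bash
python3 -m inch '[{"tx":0,"ty":0,"tz":-4,"wx":0,"wy":0,"wz":0,"grip":1},{"tx":0,"ty":0,"tz":-8,"wx":0,"wy":0,"wz":0,"grip":1},{"tx":3,"ty":1.2,"tz":-10,"wx":0,"wy":0,"wz":-4,"grip":1},{"tx":7,"ty":2.8,"tz":-10,"wx":0,"wy":0,"wz":-9,"grip":1},{"tx":11,"ty":4.4,"tz":-10,"wx":0,"wy":0,"wz":-14,"grip":1},{"tx":15,"ty":6.1,"tz":-10,"wx":0,"wy":0,"wz":-19.8,"grip":1},{"tx":19,"ty":7.7,"tz":-10,"wx":0,"wy":0,"wz":-19.8,"grip":1},{"tx":23.1,"ty":9.4,"tz":-10,"wx":0,"wy":0,"wz":-19.8,"grip":1}]'; python3 -m inch '[{"tx":0,"ty":0,"tz":0,"wx":0,"wy":0,"wz":0,"grip":1},{"tx":0,"ty":0,"tz":1,"wx":0,"wy":0,"wz":0,"grip":1},{"tx":0,"ty":0,"tz":4,"wx":0,"wy":0,"wz":0,"grip":1},{"tx":0,"ty":0,"tz":7,"wx":0,"wy":0,"wz":0,"grip":1},{"tx":0,"ty":0,"tz":8.6,"wx":0,"wy":0,"wz":0,"grip":1},{"tx":0,"ty":0,"tz":9.2,"wx":0,"wy":0,"wz":0,"grip":1},{"tx":0,"ty":0,"tz":9.2,"wx":0,"wy":0,"wz":0,"grip":1},{"tx":0,"ty":0,"tz":9.2,"wx":0,"wy":0,"wz":0,"grip":1}]'; python3 - <<'E'
from h import *
go(.4915,-.234,.1975,178.2)
E
```

```text
time: 19.45
tcp_pos: [0.4957, -0.2289, 0.2937]
tcp_rot: [0.0, -0.696, 0.718, -0.0]
wrist_force: [0.2, -0.8, -1.3]
finger_gap: 0.0395
gripper_force: 30.0
time: 20.12
tcp_pos: [0.4983, -0.2276, 0.2016]
tcp_rot: [-0.0, -0.696, 0.718, 0.0]
wrist_force: [-0.2, -0.2, -0.4]
finger_gap: 0.0399
gripper_force: 30.0
t 20.12 pos [ 0.4983 -0.2276  0.2016] yaw 178.2 tilt [-0. -0. -1.] shift [0.66 0.66 0.41] wz 0.0 gap 0.0399 F [-0.2 -0.2 -0.4] j [-0.07  0.37 -0.51  0.   -0.69  0.04]
```

```bash
python3 -m inch '[{"tx":0.6,"ty":0.6,"tz":0,"wx":0,"wy":0,"wz":0,"grip":1},{"tx":0.65,"ty":0.65,"tz":0.1,"wx":0,"wy":0,"wz":0,"grip":1},{"tx":0.65,"ty":0.65,"tz":0.2,"wx":0,"wy":0,"wz":0,"grip":1},{"tx":0.65,"ty":0.65,"tz":0.3,"wx":0,"wy":0,"wz":0,"grip":1},{"tx":0.65,"ty":0.65,"tz":0.37,"wx":0,"wy":0,"wz":0,"grip":1},{"tx":0.65,"ty":0.65,"tz":0.42,"wx":0,"wy":0,"wz":0,"grip":1},{"tx":0.65,"ty":0.65,"tz":0.45,"wx":0,"wy":0,"wz":0,"grip":1},{"tx":0.65,"ty":0.65,"tz":0.45,"wx":0,"wy":0,"wz":0,"grip":1}]'
```

```text
time: 20.78
tcp_pos: [0.4909, -0.2342, 0.1975]
tcp_rot: [0.0, -0.696, 0.718, -0.0]
wrist_force: [-2.1, 0.2, 4.4]
finger_gap: 0.0399
gripper_force: 30.0
```

```bash
python3 -m inch '[{"tx":0,"ty":0,"tz":0,"wx":0,"wy":0,"wz":0,"grip":-0.4},{"tx":0,"ty":0,"tz":0,"wx":0,"wy":0,"wz":0,"grip":-0.4},{"tx":0,"ty":0,"tz":0,"wx":0,"wy":0,"wz":0,"grip":-0.4},{"tx":0,"ty":0,"tz":0,"wx":0,"wy":0,"wz":0,"grip":-0.4},{"tx":0,"ty":0,"tz":-1.5,"wx":0,"wy":0,"wz":0,"grip":-0.4},{"tx":0,"ty":0,"tz":-5,"wx":0,"wy":0,"wz":0,"grip":-0.4},{"tx":0,"ty":0,"tz":-9,"wx":0,"wy":0,"wz":0,"grip":-0.4},{"tx":-3.5,"ty":-2,"tz":-10.5,"wx":0,"wy":0,"wz":0,"grip":-0.4}]'; python3 -m inch '[{"tx":-27.2,"ty":-15.6,"tz":0,"wx":0,"wy":0,"wz":0,"grip":-0.4},{"tx":-27.2,"ty":-15.6,"tz":0,"wx":0,"wy":0,"wz":0,"grip":-0.4},{"tx":-27.2,"ty":-15.6,"tz":0,"wx":0,"wy":0,"wz":0,"grip":-0.4},{"tx":-27.2,"ty":-15.6,"tz":0,"wx":0,"wy":0,"wz":0,"grip":-0.4},{"tx":-27.2,"ty":-15.6,"tz":0,"wx":0,"wy":0,"wz":0,"grip":-0.4},{"tx":-27.2,"ty":-15.6,"tz":0,"wx":0,"wy":0,"wz":0,"grip":-0.4},{"tx":-27.2,"ty":-15.6,"tz":0,"wx":0,"wy":0,"wz":0,"grip":-0.4},{"tx":-27.2,"ty":-15.6,"tz":0,"wx":0,"wy":0,"wz":0,"grip":-0.4}]';python3 -m inch '[{"tx":0,"ty":0,"tz":0,"wx":0,"wy":0,"wz":0,"grip":-0.4},{"tx":0,"ty":0,"tz":0,"wx":0,"wy":0,"wz":0,"grip":-0.4}]'; python3 - <<'E'
from h import *
s,R,p=state(); im,d=vision.read_camera("wrist")
cv2.imwrite("pics/w2.png",im)
C=cloud("wrist",d,R,p)
r=finder.silhouettes("wrist","short_capacitor_mid")
for r in r[:2]:
    m=r["pixels"]&(d>0); Q=C[m]; zt=np.percentile(Q[:,2],95); t=Q[Q[:,2]>zt-.012]
    print(r["confidence"],zt,cv2.minAreaRect(t[:,:2].astype(np.float32)*1000))
go(.676,.0675,.192,178.2)
E
```

```text
time: 21.45
tcp_pos: [0.5103, -0.2038, 0.3063]
tcp_rot: [0.001, -0.695, 0.719, -0.002]
wrist_force: [2.6, -0.1, -0.5]
finger_gap: 0.0614
gripper_force: 0.0
time: 22.12
tcp_pos: [0.6776, 0.0698, 0.3012]
tcp_rot: [0.0, -0.697, 0.717, -0.0]
wrist_force: [0.6, -1.3, 0.7]
finger_gap: 0.0609
gripper_force: 0.0
time: 22.28
tcp_pos: [0.6761, 0.0674, 0.3006]
tcp_rot: [-0.001, -0.696, 0.718, 0.0]
wrist_force: [0.7, -1.2, 0.8]
finger_gap: 0.0613
gripper_force: 0.0
0.97 0.0333516623339517 ((676.7036743164062, 67.81446838378906), (21.389877319335938, 20.99993324279785), 41.07275390625)
t 22.38 pos [0.6754 0.0656 0.3012] yaw 178.2 tilt [-0.001 -0.    -1.   ] shift [-0.19 -0.07 10.92] wz -0.0 gap 0.0614 F [-0.4  0.8  0.7] j [ 0.38  0.44 -0.11 -0.   -1.02 -0.42]
```

View pics/w2.png

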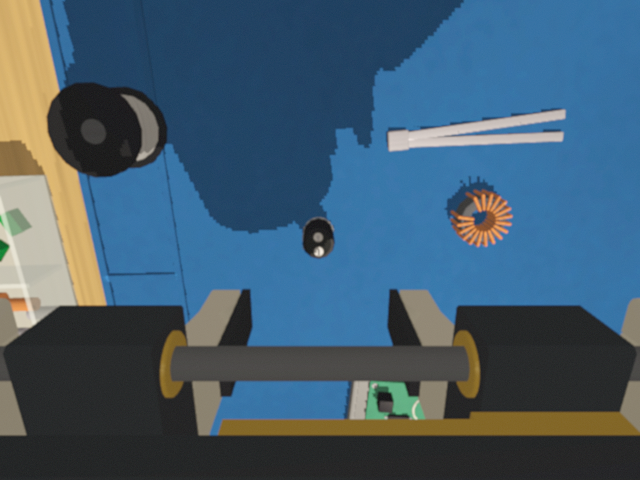

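The short capacitor is centred between the fingers at (318,238), and its neighbours are clear of them. I'm picking it up.

```bash
python3 -m inch '[{"tx":-0.15,"ty":-0.1,"tz":3,"wx":0,"wy":0,"wz":0,"grip":-0.4},{"tx":-0.15,"ty":-0.1,"tz":7,"wx":0,"wy":0,"wz":0,"grip":-0.4},{"tx":-0.15,"ty":-0.1,"tz":10,"wx":0,"wy":0,"wz":0,"grip":-0.4},{"tx":-0.15,"ty":-0.1,"tz":10.8,"wx":0,"wy":0,"wz":0,"grip":-0.4},{"tx":-0.15,"ty":-0.1,"tz":10.8,"wx":0,"wy":0,"wz":0,"grip":-0.4},{"tx":-0.15,"ty":-0.1,"tz":10.8,"wx":0,"wy":0,"wz":0,"grip":-0.4},{"tx":-0.15,"ty":-0.1,"tz":10.8,"wx":0,"wy":0,"wz":0,"grip":-0.4}]'; 
python3 -m inch '[{"tx":0,"ty":0,"tz":0,"wx":0,"wy":0,"wz":0,"grip":1},{"tx":0,"ty":0,"tz":0,"wx":0,"wy":0,"wz":0,"grip":1},{"tx":0,"ty":0,"tz":0,"wx":0,"wy":0,"wz":0,"grip":1},{"tx":0,"ty":0,"tz":0,"wx":0,"wy":0,"wz":0,"grip":1},{"tx":0,"ty":0,"tz":0,"wx":0,"wy":0,"wz":0,"grip":1},{"tx":0,"ty":0,"tz":0,"wx":0,"wy":0,"wz":0,"grip":1},{"tx":0,"ty":0,"tz":0,"wx":0,"wy":0,"wz":0,"grip":1}]';python3 - <<'E'
from h import *
go(.4895,-.304,.30,178.2)
E
```

```text
time: 22.97
tcp_pos: [0.6778, 0.0673, 0.1962]
tcp_rot: [0.001, -0.696, 0.718, -0.001]
wrist_force: [-0.3, 0.6, -0.5]
finger_gap: 0.0613
gripper_force: 0.0
time: 23.55
tcp_pos: [0.6768, 0.0675, 0.1937]
tcp_rot: [-0.0, -0.696, 0.718, 0.0]
wrist_force: [-0.6, 0.6, 1.9]
finger_gap: 0.021
gripper_force: 30.0
t 23.55 pos [0.6768 0.0675 0.1937] yaw 178.2 tilt [-0. -0. -1.] shift [ 37.73  17.55 -10.63] wz -0.0 gap 0.021 F [-0.6  0.6  1.9] j [ 0.39  0.55 -0.2  -0.   -0.82 -0.42]
```

```bash
python3 -m inch '[{"tx":0,"ty":0,"tz":-4,"wx":0,"wy":0,"wz":0,"grip":1},{"tx":0,"ty":0,"tz":-8,"wx":0,"wy":0,"wz":0,"grip":1},{"tx":3,"ty":1.4,"tz":-10.5,"wx":0,"wy":0,"wz":0,"grip":1},{"tx":6.7,"ty":3.1,"tz":-10.5,"wx":0,"wy":0,"wz":0,"grip":1},{"tx":10.4,"ty":4.8,"tz":-10.5,"wx":0,"wy":0,"wz":0,"grip":1},{"tx":14.1,"ty":6.6,"tz":-10.5,"wx":0,"wy":0,"wz":0,"grip":1},{"tx":17.8,"ty":8.3,"tz":-10.5,"wx":0,"wy":0,"wz":0,"grip":1},{"tx":21.5,"ty":10,"tz":-10.5,"wx":0,"wy":0,"wz":0,"grip":1}]'; python3 -m inch '[{"tx":3.7,"ty":1.7,"tz":0,"wx":0,"wy":0,"wz":0,"grip":1},{"tx":7.4,"ty":3.4,"tz":0,"wx":0,"wy":0,"wz":0,"grip":1},{"tx":11,"ty":5.1,"tz":0,"wx":0,"wy":0,"wz":0,"grip":1},{"tx":14,"ty":6.5,"tz":0,"wx":0,"wy":0,"wz":0,"grip":1},{"tx":16.2,"ty":7.5,"tz":0,"wx":0,"wy":0,"wz":0,"grip":1},{"tx":16.2,"ty":7.5,"tz":0,"wx":0,"wy":0,"wz":0,"grip":1},{"tx":16.2,"ty":7.5,"tz":0,"wx":0,"wy":0,"wz":0,"grip":1}]'; python3 - <<'E'
from h import *
go(.4895,-.304,.1967,178.2)
E
```

```text
time: 24.22
tcp_pos: [0.5688, -0.1456, 0.2988]
tcp_rot: [0.0, -0.696, 0.718, -0.0]
wrist_force: [0.2, -0.4, -0.5]
finger_gap: 0.0207
gripper_force: 30.0
time: 24.8
tcp_pos: [0.4892, -0.3049, 0.2985]
tcp_rot: [-0.0, -0.695, 0.719, 0.0]
wrist_force: [0.0, 0.3, -0.5]
finger_gap: 0.0211
gripper_force: 30.0
t 24.8 pos [ 0.4892 -0.3049  0.2985] yaw 178.0 tilt [-0.  0. -1.] shift [-0.09 -0.03 10.18] wz -0.2 gap 0.0211 F [ 0.   0.3 -0.5] j [-0.22  0.29 -0.35 -0.   -0.93  0.18]
```

```bash
python3 -m inch '[{"tx":0,"ty":0,"tz":3,"wx":0,"wy":0,"wz":0,"grip":1},{"tx":0,"ty":0,"tz":6.5,"wx":0,"wy":0,"wz":0,"grip":1},{"tx":0,"ty":0,"tz":8.8,"wx":0,"wy":0,"wz":0,"grip":1},{"tx":0,"ty":0,"tz":9.6,"wx":0,"wy":0,"wz":0,"grip":1},{"tx":0,"ty":0,"tz":9.7,"wx":0,"wy":0,"wz":0,"grip":1},{"tx":0,"ty":0,"tz":9.7,"wx":0,"wy":0,"wz":0,"grip":1},{"tx":0,"ty":0,"tz":9.7,"wx":0,"wy":0,"wz":0,"grip":1}]'; python3 - <<'E'
from h import *
go(.4895,-.304,.1967,178.2)
E
```

```text
time: 25.38
tcp_pos: [0.4911, -0.3036, 0.2032]
tcp_rot: [0.0, -0.696, 0.718, -0.001]
wrist_force: [-0.1, 0.4, 1.0]
finger_gap: 0.0209
gripper_force: 30.0
t 25.38 pos [ 0.4911 -0.3036  0.2032] yaw 178.2 tilt [ 0.002 -0.001 -1.   ] shift [0.04 0.16 0.65] wz 0.0 gap 0.0209 F [-0.1  0.4  1. ] j [-0.22  0.41 -0.44  0.   -0.72  0.18]
```

```bash
python3 -m inch '[{"tx":0,"ty":0.1,"tz":0.2,"wx":0,"wy":0,"wz":0,"grip":1},{"tx":0,"ty":0.1,"tz":0.35,"wx":0,"wy":0,"wz":0,"grip":1},{"tx":0,"ty":0.1,"tz":0.42,"wx":0,"wy":0,"wz":0,"grip":1},{"tx":0,"ty":0.1,"tz":0.48,"wx":0,"wy":0,"wz":0,"grip":1},{"tx":0,"ty":0.1,"tz":0.52,"wx":0,"wy":0,"wz":0,"grip":1},{"tx":0,"ty":0.1,"tz":0.55,"wx":0,"wy":0,"wz":0,"grip":1},{"tx":0,"ty":0.1,"tz":0.55,"wx":0,"wy":0,"wz":0,"grip":1}]'
```

```text
time: 25.97
tcp_pos: [0.489, -0.3038, 0.1966]
tcp_rot: [0.0, -0.696, 0.718, -0.0]
wrist_force: [-0.5, 0.9, 5.3]
finger_gap: 0.0214
gripper_force: 30.0
```

```bash
python3 -m inch '[{"tx":0,"ty":0,"tz":0,"wx":0,"wy":0,"wz":0,"grip":-0.3},{"tx":0,"ty":0,"tz":0,"wx":0,"wy":0,"wz":0,"grip":-0.3},{"tx":0,"ty":0,"tz":0,"wx":0,"wy":0,"wz":0,"grip":-0.3},{"tx":0,"ty":0,"tz":0,"wx":0,"wy":0,"wz":0,"grip":-0.3},{"tx":0,"ty":0,"tz":-1.5,"wx":0,"wy":0,"wz":0,"grip":-0.3},{"tx":0,"ty":0,"tz":-5,"wx":0,"wy":0,"wz":0,"grip":-0.3},{"tx":0,"ty":0,"tz":-9,"wx":0,"wy":0,"wz":0,"grip":-0.3},{"tx":0,"ty":0,"tz":-13,"wx":0,"wy":0,"wz":0,"grip":-0.3}]'; python3 -m inch '[{"tx":27,"ty":18,"tz":-5,"wx":0,"wy":0,"wz":20,"grip":-0.3},{"tx":27,"ty":18,"tz":-5,"wx":0,"wy":0,"wz":20,"grip":-0.3},{"tx":27,"ty":18,"tz":-5,"wx":0,"wy":0,"wz":20,"grip":-0.3},{"tx":27,"ty":18,"tz":-5,"wx":0,"wy":0,"wz":20,"grip":-0.3},{"tx":27,"ty":18,"tz":-5,"wx":0,"wy":0,"wz":20,"grip":-0.3},{"tx":27,"ty":18,"tz":-5,"wx":0,"wy":0,"wz":20,"grip":-0.3},{"tx":27,"ty":18,"tz":-5,"wx":0,"wy":0,"wz":20,"grip":-0.3},{"tx":27,"ty":18,"tz":-5,"wx":0,"wy":0,"wz":20,"grip":-0.3}]'; python3 - <<'E'
from h import *
go(.25,-.6,.4,178.2)
im,d=vision.read_camera("top"); C=cloud("top",d); cv2.imwrite("pics/t4.png",im)
for n in ["transformer_mid","tall_capacitor_mid","fan_mid","heatsink_mid","short_capacitor_mid","choke_mid"]:
    for r in finder.silhouettes("top",n)[:1]:
        m=r["pixels"]&(d>0); Q=C[m]; zt=np.percentile(Q[:,2],95); t=Q[Q[:,2]>zt-.012]
        c=cv2.minAreaRect(t[:,:2].astype(np.float32)*1000)
        for T,(x,y,a) in {"sup":(568.05,292.2,-6.4),"lamp":(538.1,-306.6,-1.6)}.items():
            a=np.radians(a); v=np.array(c[0])-[x,y]; l=[v[0]*np.cos(a)+v[1]*np.sin(a),-v[0]*np.sin(a)+v[1]*np.cos(a)]
            if abs(l[1])<110: print(T,np.round(l,1),end=" ")
        print(n,round(r["confidence"],2),zt.round(4),[np.round(k,1) for k in c])
E
```

```text
time: 26.63
tcp_pos: [0.4886, -0.3037, 0.327]
tcp_rot: [-0.001, -0.696, 0.718, 0.001]
wrist_force: [0.8, -0.2, 0.5]
finger_gap: 0.0567
gripper_force: 0.0
time: 27.3
tcp_pos: [0.2987, -0.5696, 0.3765]
tcp_rot: [-0.0, -0.56, 0.828, -0.0]
wrist_force: [0.7, -0.9, -0.1]
finger_gap: 0.0566
gripper_force: 0.0
t 27.3 pos [ 0.2987 -0.5696  0.3765] yaw 158.2 tilt [ 0. -0. -1.] shift [ 4.63  3.39 -2.35] wz -20.0 gap 0.0566 F [ 0.7 -0.9 -0.1] j [-0.79  0.33 -0.1   0.   -1.14  0.4 ]
sup [-51.  -70.7] transformer_mid 0.93 0.0471 [array([509.5, 227.6]), array([48.6, 37.7]), np.float64(83.4)]
sup [-51.2  -1.1] tall_capacitor_mid 0.72 0.0579 [array([517.1, 296.8]), array([28.8, 29.6]), np.float64(8.6)]
lamp [-51.    2.9] fan_mid 0.67 0.0383 [array([ 487.2, -302.3]), array([19.1, 19.6]), np.float64(39.2)]
lamp [-51.4  73.1] heatsink_mid 0.68 0.0365 [array([ 488.8, -232.1]), array([42.8, 39.9]), np.float64(87.3)]
lamp [-50.8   1.3] short_capacitor_mid 0.72 0.0381 [array([ 487.4, -303.9]), array([20.7, 21.6]), np.float64(46.2)]
choke_mid 0.78 0.0207 [array([557.3,  58.1]), array([34.7, 33.7]), np.float64(44.0)]
```

View pics/t4.png

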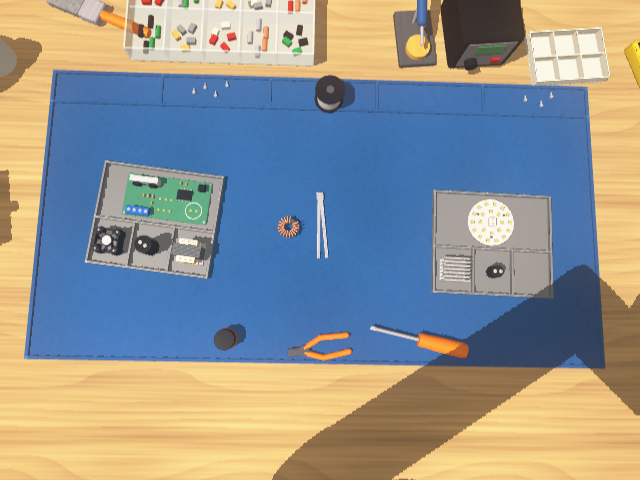

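All five parts stand upright in their compartments: fan (108,241), tall capacitor (146,244), transformer (187,250), heatsink (455,267) and short capacitor (495,270). The boards and choke are untouched. I'll check the fan's position, let the arm settle, and then hand in.

```bash
python3 -m inch '[{"tx":0,"ty":0,"tz":0,"wx":0,"wy":0,"wz":0,"grip":-0.3},{"tx":0,"ty":0,"tz":0,"wx":0,"wy":0,"wz":0,"grip":-0.3},{"tx":0,"ty":0,"tz":0,"wx":0,"wy":0,"wz":0,"grip":-0.3},{"tx":0,"ty":0,"tz":0,"wx":0,"wy":0,"wz":0,"grip":-0.3}]' | head -1; python3 - <<'E'
from h import *
im,d=vision.read_camera("top"); C=cloud("top",d)
a=np.radians(-6.4); v=C[...,:2]*1000-[568.05,292.2]
lx=v[...,0]*np.cos(a)+v[...,1]*np.sin(a); ly=-v[...,0]*np.sin(a)+v[...,1]*np.cos(a)
m=(abs(lx+50)<38)&(abs(ly-70)<33)&(C[...,2]>.022)
f=m.sum(),np.round([lx[m].min(),lx[m].max(),ly[m].min(),ly[m].max(),C[...,2][m].max()*1000],1); print(f)
b=f[1]
if b[0]>-84 and b[1]<-16 and b[2]>41 and b[3]<99: print(ctrl.hand_in())
E
```

```text
time: 27.98
(np.int64(600), array([-73.5, -27.9,  45.2,  91.6,  37. ]))
the job is handed in; nothing more can be done
None
```

Both kits are made up and handed in at about 28 s of the 115 s: the transformer, tall capacitor and fan are in the power-supply tray, and the heatsink and short capacitor are in the lamp tray. Each part stands upright in its own compartment, no more than about 3 mm off centre, and the boards and the choke were not touched.

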